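# Jolt the sample pots and set them out to cure

### The arm

A 6-joint arm with a two-finger parallel gripper is mounted at the origin on the work surface. World frame = base frame: x ahead of the robot, y to its left, z up, the work surface at z = 0. Lengths are in mm, angles in rad, forces in N, time in s.
With the tool pointing down it reaches from about 300 to 775 mm from the base axis. Payload 14.6 kg.
Tool frame: the origin (TCP) lies midway between the tips of the shut fingers; the grasp point (between the pads) lies 19 mm behind it (grip_depth is the distance from the TCP to the grasp point, in mm); z points along the fingers, y is the direction in which the jaws open and shut (so a half turn about z gives the same grasp; the last joint's range is limited). The gripper opens to 94 mm and grips with 3 to 60 N. Pads are 16 mm wide; open, the fingers measure 119 mm over their backs; the gripper's body (75 mm by 177 mm) begins 78 mm behind the grasp point.
Start: joints at [1.136, 0.3, 1.521, -0, 1.321, -0.067], TCP at [197.757, 513.207, 205.446] pointing down, gripper open.
Joint ranges: [-3.03, 3.03], [-0.79, 2.21], [0.23, 2.52], [-1.04, 4.18], [0, 3.07], [-2.55, 2.55]. Speed limits (rad/s): [2.22, 2.22, 2.57, 3.14, 3.14, 3.14].

### API

Orientations are given as [roll, pitch, yaw] about the fixed x, y, z axes, in that order (R = Rz(yaw) Ry(pitch) Rx(roll)).
In Python, from cell import read_state, camera, camera_info, sign_off, grip_depth gives the robot as it stands.
- The arm moves only by the tool drive_tool, never from a script. Its argument "motion" is one flat list of numbers, 4 for each row, row after row: the shift along the tool's x, y, z in mm, then the turn about the tool's z in rad. A call has 1 to 8 rows; each row shifts and turns the pose as measured when the row begins, along the tool's axes as they then stand; what a row does not reach is not made up. A row lasts 1/12 s, in which the tool goes at most 41.7 mm and 7.16 degrees, less where a joint would pass 70% of its speed; a pose out of reach is approached as far as the arm can. A call is refused whole if a number of a shift passes 41.7 or a number of a turn 0.125, either way. A call with a gripper value outside its range is refused whole. "jaw" is the closure, from 0 (fully open) to 1 (shut), set as the call begins (left out, the last holds). The fingers move at their own pace and stop on an object; "grip_force" is the grip in N (left out, the last holds). Time passes only in rows, so rows that do not move let the fingers close. It gives the time, the measured TCP pose, the force and the opening at its end, in the units of the state.
- read_state(): the state, without advancing time (a new reading comes with each control period).
- camera(name): name is "scene" or "top" or "wrist"; returns the picture (420x560x3 uint8, red, green, blue); there is no depth.
- camera_info(name): a dict with "fovy" (degrees; the focal length in pixels is half the picture's height over the tangent of half this angle, whatever the lens; pixels are square), "cx", "cy" (the principal point, pixels), "camera_from_world" (4x4, takes a point from world to camera coordinates). Camera axes: x right, y up, looking along -z (the intrinsics and any distortion apply to the point x, -y, -z); pixel columns grow to the right and rows downward; lengths in mm; the calibration is good to about 2 mm. A picture is of the moment at which its call begins: read the wrist's pose just before it. camera_info takes no time and is no camera call; for the wrist camera it gives the pose at the moment of the call.
- sign_off(): hands the job in, once; it reports no verdict.
The state is a dict: "clock": time; "joints": joint angles; "qd": joint speeds; "effort": joint torques, N m; "eef_pos": TCP position; "eef_rot": TCP orientation; "wrist_force": force on the tool from outside, world axes, zero at the start; "moment": the same for the moment, N m; "finger_gap": finger opening in mm.
Only numpy, scipy, OpenCV 4.12 (cv2) and the standard library are available. Lean on these libraries where they do the work, as an engineer would, in place of code of your own. Each camera call takes 0.05 s, during which the arm holds its last target. There are 200 camera calls.

### The job

Set all the grey-lidded white sample pots (two or three of them) gently and upright on the steel plate of the jolting table. Once they all stand there on their own, push its pedal down to the stop three times, letting it come fully up each time, to knock the air out of the samples. Then set every pot upright on the plywood curing board, its whole foot on the board, and leave the other things on the bench where they are.

Things in the scene. Friction and masses are not known exactly. Their poses are not given: they have to be found in the camera images.
- pot_squat_c (a point): the widest closed white sample pot with a grey lid, 62 mm in diameter, 60 mm tall overall (the lid, the top 18 mm, is 4 mm narrower), bottom-heavy, 0.14 to 0.5 kg; the point is its centre, half-way up, and its z axis points up through the lid. Starts upright on the bench mat in the middle of the working area; may be absent
- pot_tall_c (a point): the tallest closed white sample pot with a grey lid, 56 mm in diameter, 86 mm tall overall (the lid, the top 18 mm, is 4 mm narrower), bottom-heavy, 0.14 to 0.5 kg; the point is its centre, half-way up, and its z axis points up through the lid. Starts upright on the bench mat in the middle of the working area; may be absent
- pot_mid_c (a point): the middle-sized closed white sample pot with a grey lid, 58 mm in diameter, 72 mm tall overall (the lid, the top 18 mm, is 4 mm narrower), bottom-heavy, 0.14 to 0.5 kg; the point is its centre, half-way up, and its z axis points up through the lid. Starts upright on the bench mat in the middle of the working area; may be absent
- pot_small_c (a point): the thinnest, lowest closed white sample pot with a grey lid, 50 mm in diameter, 54 mm tall overall (the lid, the top 18 mm, is 4 mm narrower), bottom-heavy, 0.14 to 0.5 kg; the point is its centre, half-way up, and its z axis points up through the lid. Starts upright on the bench mat in the middle of the working area; may be absent
- plate_top (a point): steel plate of the jolting table, a grey machine standing left or right of the middle: 150 mm along its own x (away from the robot) and 280 mm along its own y, flat, without rim; the point is the centre of its top surface, z up, 65 mm above the bench when the pedal is up and 6 mm higher when it is down (the pedal lifts the plate and what stands on it)
- board_top (a point): plywood curing board on two battens, fixed, on the other side from the jolting table: 150 mm along its own x (away from the robot) and 280 mm along its own y, flat, without rim; the point is the centre of its top surface, z up, 40 mm above the bench
- pedal_pad (a point): middle of the upper face of the jolting table's pedal, a black ribbed rubber pad 54 x 78 mm on the robot's side of the machine, 165 mm from the plate's centre along the plate's own -x. It is 58 mm above the bench when up and goes 22 mm down. The pedal is hinged 80 mm from this point, on the machine's side, and its spring, with the pots' weight, takes 5 to 14 N here, most at the stop; let go, it comes up by itself
- pedal (a joint): angle of the pedal (rad): 0 up, 0.28 pressed down to its stop
- knife: bystander: utility knife, orange, 14 mm thick, 145 mm long, lying flat on the mat between the pots' two rows; origin at its underside
- tape: bystander: black and yellow tape measure, 64 x 34 x 60 mm, standing on the mat beyond the pots; origin at its underside
- glue: bystander: tall white glue bottle with red cap, 190 mm high, standing beyond the pots; origin at its underside
- can: bystander: plain aluminium can, 180 mm high, standing beyond the pots; origin at its underside
Things that resemble listed ones, but are neither listed nor needed, are in the scene too. Leave any blue or pink look-alike of the part that bears pot_small_c alone.

How it is judged (in metres and radians):
On the way, in this order (a step that is already met when the one before it is completed fails the run):
1. all pots stand upright with their whole foot on the plate, let go, the pedal up (angle between each of pot_squat_c, pot_tall_c, pot_mid_c, pot_small_c's own z axis and vertical below 0.1 rad and x of pot_squat_c in the frame of plate_top between -0.05 and 0.05 m and y of pot_squat_c in the frame of plate_top between -0.115 and 0.115 m and z of pot_squat_c in the frame of plate_top between 0.022 and 0.038 m and x of pot_tall_c in the frame of plate_top between -0.053 and 0.053 m and y of pot_tall_c in the frame of plate_top between -0.118 and 0.118 m and z of pot_tall_c in the frame of plate_top between 0.035 and 0.051 m and x of pot_mid_c in the frame of plate_top between -0.052 and 0.052 m and y of pot_mid_c in the frame of plate_top between -0.117 and 0.117 m and z of pot_mid_c in the frame of plate_top between 0.028 and 0.044 m and x of pot_small_c in the frame of plate_top between -0.056 and 0.056 m and y of pot_small_c in the frame of plate_top between -0.121 and 0.121 m and z of pot_small_c in the frame of plate_top between 0.019 and 0.035 m and contact force between the fingers and pot_squat below 0.2 N and contact force between the fingers and pot_tall below 0.2 N and contact force between the fingers and pot_mid below 0.2 N and contact force between the fingers and pot_small below 0.2 N and value of joint pedal below 0.05 rad), for 0.3 s.
2. the pedal is down at its stop with all pots standing on the plate (angle between each of pot_squat_c, pot_tall_c, pot_mid_c, pot_small_c's own z axis and vertical below 0.1 rad and x of pot_squat_c in the frame of plate_top between -0.05 and 0.05 m and y of pot_squat_c in the frame of plate_top between -0.115 and 0.115 m and z of pot_squat_c in the frame of plate_top between 0.022 and 0.038 m and x of pot_tall_c in the frame of plate_top between -0.053 and 0.053 m and y of pot_tall_c in the frame of plate_top between -0.118 and 0.118 m and z of pot_tall_c in the frame of plate_top between 0.035 and 0.051 m and x of pot_mid_c in the frame of plate_top between -0.052 and 0.052 m and y of pot_mid_c in the frame of plate_top between -0.117 and 0.117 m and z of pot_mid_c in the frame of plate_top between 0.028 and 0.044 m and x of pot_small_c in the frame of plate_top between -0.056 and 0.056 m and y of pot_small_c in the frame of plate_top between -0.121 and 0.121 m and z of pot_small_c in the frame of plate_top between 0.019 and 0.035 m and value of joint pedal above 0.25 rad), for 0.1 s.
3. the pedal has come up again after stroke 1, all pots still on the plate (angle between each of pot_squat_c, pot_tall_c, pot_mid_c, pot_small_c's own z axis and vertical below 0.1 rad and x of pot_squat_c in the frame of plate_top between -0.05 and 0.05 m and y of pot_squat_c in the frame of plate_top between -0.115 and 0.115 m and z of pot_squat_c in the frame of plate_top between 0.022 and 0.038 m and x of pot_tall_c in the frame of plate_top between -0.053 and 0.053 m and y of pot_tall_c in the frame of plate_top between -0.118 and 0.118 m and z of pot_tall_c in the frame of plate_top between 0.035 and 0.051 m and x of pot_mid_c in the frame of plate_top between -0.052 and 0.052 m and y of pot_mid_c in the frame of plate_top between -0.117 and 0.117 m and z of pot_mid_c in the frame of plate_top between 0.028 and 0.044 m and x of pot_small_c in the frame of plate_top between -0.056 and 0.056 m and y of pot_small_c in the frame of plate_top between -0.121 and 0.121 m and z of pot_small_c in the frame of plate_top between 0.019 and 0.035 m and value of joint pedal below 0.05 rad), for 0.1 s.
4. the pedal is down at its stop for stroke 2, all pots standing on the plate (all of step 2), for 0.1 s.
5. the pedal has come up again after stroke 2, all pots still on the plate (all of step 3), for 0.1 s.
6. the pedal is down at its stop for stroke 3, all pots standing on the plate (all of step 4), for 0.1 s.
At the end, for the whole second after the job is handed in: every pot present stands upright (within 0.1 rad) and at rest on the curing board, its whole foot on the board (to 6 mm), released, and the pedal is up (under 0.05 rad) (angle between each of pot_squat_c, pot_tall_c, pot_mid_c, pot_small_c's own z axis and vertical below 0.1 rad and x of pot_squat_c in the frame of board_top between -0.05 and 0.05 m and y of pot_squat_c in the frame of board_top between -0.115 and 0.115 m and z of pot_squat_c in the frame of board_top between 0.022 and 0.038 m and x of pot_tall_c in the frame of board_top between -0.053 and 0.053 m and y of pot_tall_c in the frame of board_top between -0.118 and 0.118 m and z of pot_tall_c in the frame of board_top between 0.035 and 0.051 m and x of pot_mid_c in the frame of board_top between -0.052 and 0.052 m and y of pot_mid_c in the frame of board_top between -0.117 and 0.117 m and z of pot_mid_c in the frame of board_top between 0.028 and 0.044 m and x of pot_small_c in the frame of board_top between -0.056 and 0.056 m and y of pot_small_c in the frame of board_top between -0.121 and 0.121 m and z of pot_small_c in the frame of board_top between 0.019 and 0.035 m and contact force between the fingers and pot_squat below 0.2 N and contact force between the fingers and pot_tall below 0.2 N and contact force between the fingers and pot_mid below 0.2 N and contact force between the fingers and pot_small below 0.2 N and value of joint pedal below 0.05 rad and linear speed of each of pot_squat, pot_tall, pot_mid, pot_small below 0.02 m/s); the robot touches nothing.
It fails at once if a bystander is moved more than 5 cm (distance of any of knife, tape, glue, can from where it was at the start of the episode above 0.05 m).
It fails at once if a pot is dropped or banged down on the plate or board (over 80 N) (contact force between any of pot_squat, pot_tall, pot_mid, pot_small and plate above 80 N or contact force between any of pot_squat, pot_tall, pot_mid, pot_small and board above 80 N).
Of pot_squat, pot_tall, pot_mid, pot_small only 2 to 3 are there at a start; the rules pass over those that are not, and their reading is None.
At some moment in a run one of pot_squat, pot_tall, pot_mid, pot_small may be knocked a few centimetres aside while the robot is not near it.
It also fails if it takes over 210 s, if anything falls off the work surface, if the arm or the gripper's body presses on something with over 40 N, if the wrist force passes 120 N, or if a joint passes its speed limit or range.

## Working session

There is one attempt and no reset: what is moved stays moved. The work goes in short steps, Python scripts to look and compute and a tool call to move; the robot and the scene stay as the last step left them, time stands still between calls to the robot, and variables do not carry over. Pictures are saved under pics/ and viewed, on a budget of 14 in all, crops included, one or two more only if the job needs it, and the job is handed in when it is done.

Besides the shell and the picture viewer there is one more tool, called after "Emit:" in YAML: its name, and indented under it one key for each argument. drive_tool: Moves the arm, as the interface text tells. Its arguments: {"type":"object","properties":{"motion":{"type":"array","items":{"type":"number"}},"jaw":{"type":"number"},"grip_force":{"type":"number"}},"required":["motion"]}

```bash
ls; mkdir -p pics; cat > h.py <<'E'
import numpy as np,cv2
from cell import *
def snap(n,f):
    im=camera(n);cv2.imwrite('pics/'+f,im[:,:,::-1]);return im
def cam(n):
    c=camera_info(n);f=210/np.tan(np.radians(c['fovy'])/2);return c,f,np.array(c['camera_from_world'])
def w(n,u,v,z,C=None):
    c,f,T=C or cam(n);d=np.array([(u-c['cx'])/f,-(v-c['cy'])/f,-1]);
    R=T[:3,:3];o=-R.T@T[:3,3];d=R.T@d;return o+d*(z-o[2])/d[2]
def px(n,p,C=None):
    c,f,T=C or cam(n);q=T@np.append(p,1);return c['cx']-f*q[0]/q[2],c['cy']+f*q[1]/q[2]
E
python3 - <<'E'
from h import *
print(read_state(),grip_depth)
for n in('scene','top','wrist'):
    im=snap(n,n+'0.png');c=camera_info(n);print(n,{k:(np.round(v,3).tolist() if k=='camera_from_world' else v) for k,v in c.items()})
E
```

```text
pics
{'clock': 0.0, 'joints': array([ 1.13641201e+00,  3.00452328e-01,  1.52158057e+00, -1.91648604e-05,
        1.32068861e+00, -6.66252149e-02]), 'qd': array([ 8.67349443e-04, -1.25984990e-03, -9.58837128e-04,  9.55811449e-05,
       -2.22574344e-04, -2.31655561e-03]), 'effort': array([ 1.19533186e-03, -5.31805408e+01, -3.52741063e+01,  7.09229009e-02,
        2.42983690e-02, -1.23315979e-05]), 'eef_pos': array([197.64965419, 512.98029138, 204.89684159]), 'eef_rot': array([-3.14046507e+00, -5.66326248e-05,  2.77383827e+00]), 'wrist_force': array([-0.03480236,  0.191037  , -0.37234207]), 'moment': array([ 0.01628859, -0.00504533,  0.02455482]), 'finger_gap': 94.23912242683015} 18.8
scene {'fovy': 53.54287454394433, 'cx': 285.7388680827775, 'cy': 203.64631597128326, 'camera_from_world': [[-0.164, 0.986, 0.007, 99.171], [-0.77, -0.133, 0.624, 396.13], [0.617, 0.097, 0.781, -1215.325], [0.0, 0.0, 0.0, 1.0]]}
top {'fovy': 46.764089727783194, 'cx': 278.19985891397585, 'cy': 202.87851276907506, 'camera_from_world': [[-0.014, -0.999, -0.03, 16.178], [0.997, -0.017, 0.073, -581.108], [-0.074, -0.029, 0.997, -1017.97], [0.0, 0.0, 0.0, 1.0]]}
wrist {'fovy': 58.32982324478428, 'cx': 283.43855976140276, 'cy': 209.67888211934198, 'camera_from_world': [[0.359, 0.933, -0.001, -549.071], [-0.898, 0.345, -0.274, 28.224], [-0.255, 0.1, 0.962, -391.593], [0.0, 0.0, 0.0, 1.0]]}
```

View pics/top0.png

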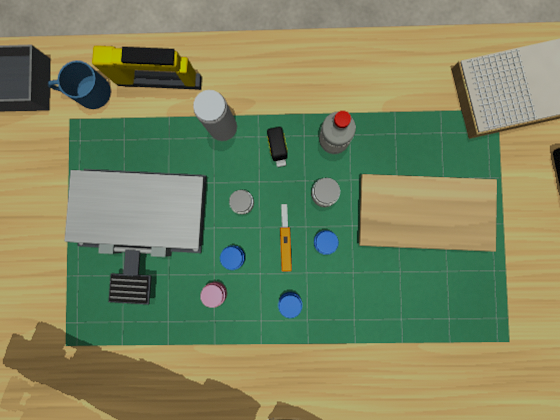

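View pics/scene0.png

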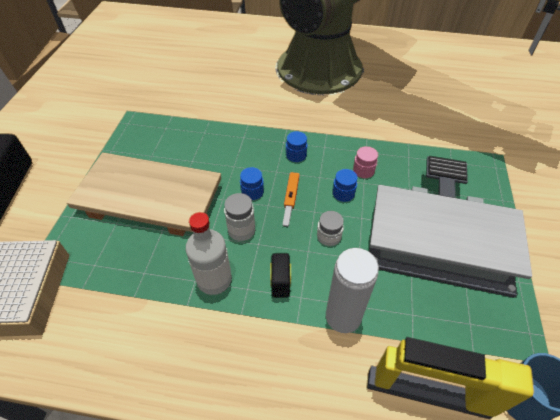

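Top view: machine on the left (plate about (137,210), pedal (130,289)) and board on the right (428,213). Pots that could be meant: grey-lidded (241,202) and (326,192). The blue ones (232,257), (326,242), (290,305) and pink one (212,294) are look-alikes. Only the two grey lids fit the description, so I'll check them in an enlarged crop.

```bash
python3 - <<'E'
import cv2,numpy as np
a=cv2.imread('pics/top0.png')[165:225,205:365];b=cv2.imread('pics/scene0.png')[185:255,210:370]
a=cv2.resize(a,None,fx=4.5,fy=4.5,interpolation=2);b=cv2.resize(b,None,fx=4.5,fy=4.5,interpolation=2)
cv2.imwrite('pics/crop.png',np.vstack([a,b]))
E
```

```text
(no output)
```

View pics/crop.png

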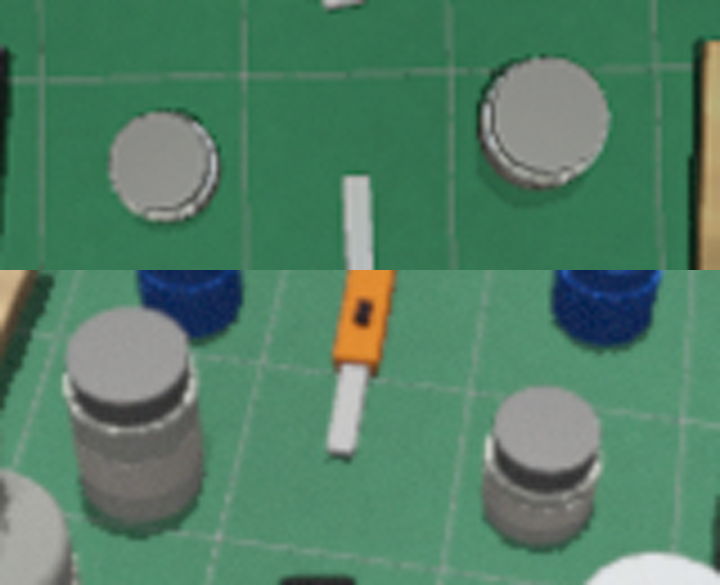

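The crop confirms two white pots with grey lids: a low one and a tall one. I'll localise both.

```bash
python3 - <<'E'
from h import *
np.set_printoptions(precision=1,suppress=True)
f=cam('top')[1]
for nm,t,s,wd in(('small',(240.3,201.7),(331.3,220.6),22.5),('tall',(327.2,191.9),(238.7,204.1),25.7)):
    for z in(54,60,72,86): print(nm,z,w('top',*t,z),w('scene',*s,z),'lid dia',wd*(1018-z)/f)
im=cv2.imread('pics/top0.png');hsv=cv2.cvtColor(im,40)
b=im.astype(int)
# board & plate masks
for nm,(x0,y0,x1,y1),z in(('board',(345,165,510,262),40),('plate',(60,162,215,262),65)):
    h,s,v=[hsv[y0:y1,x0:x1,i] for i in range(3)]
    m=((h<25)&(s>60)&(v>120)) if nm=='board' else ((s<45)&(v>110))
    m=cv2.morphologyEx(m.astype('uint8'),cv2.MORPH_OPEN,np.ones((13,13)))
    cs=cv2.findContours(m,0,1)[0];c=max(cs,key=cv2.contourArea)
    r=cv2.minAreaRect(c);p=cv2.boxPoints(r)+[x0,y0];W=np.array([w('top',u,v,z) for u,v in p])
    print(nm,p,W,W.mean(0),np.linalg.norm(np.diff(W,axis=0),axis=1),r[2])
for q in((110,277),(150,277),(149,302),(109,302)): print('ped',w('top',*q,58))
for nm,q,z in(('knife tip',(284,206),5),('can top',(210,106),180),('glue top',(342,119),190),('knife end',(286,271),7),('blueL',(232,257),54),('blueR',(326,241),54),('usb',(277,145),60),):print(nm,w('top',*q,z))
E
```

```text
small 54 [582.7  85.   54. ] [586.1  86.   54. ] lid dia 44.657296496811384
small 60 [582.2  84.3  60. ] [590.6  85.8  60. ] lid dia 44.37934651861546
small 72 [581.3  83.   72. ] [599.6  85.6  72. ] lid dia 43.82344656222362
small 86 [580.2  81.5  86. ] [610.1  85.3  86. ] lid dia 43.174896613099804
tall 54 [600.  -95.6  54. ] [576.8 -99.5  54. ] lid dia 51.00855644302456
tall 60 [599.4 -95.2  60. ] [581.4 -97.9  60. ] lid dia 50.691075801263
tall 72 [598.3 -94.3  72. ] [590.5 -94.7  72. ] lid dia 50.05611451773987
tall 86 [596.9 -93.3  86. ] [601.2 -91.   86. ] lid dia 49.31532635362955
board [[358.9 245.3]
 [361.8 173.6]
 [497.8 179.1]
 [495.  250.7]] [[ 488.8 -159.9   40. ]
 [ 638.6 -169.9   40. ]
 [ 622.  -451.5   40. ]
 [ 473.7 -438.6   40. ]] [ 555.8 -305.    40. ] [150.2 282.  148.9] 2.2906100749969482
plate [[ 64.4 250.5]
 [ 68.6 169.4]
 [202.3 176.2]
 [198.2 257.4]] [[486.9 448.5  65. ]
 [655.5 442.8  65. ]
 [636.  162.1  65. ]
 [469.1 171.1  65. ]] [561.9 306.1  65. ] [168.7 281.3 167.1] 2.935673475265503
ped [431.  355.5  58. ]
ped [430.  272.3  58. ]
ped [379.2 274.1  58. ]
ped [380.1 357.   58. ]
knife tip [575.5  -4.9   5. ]
can top [751.2 126.  180. ]
glue top [ 719.  -115.4  190. ]
knife end [435.4  -7.1   7. ]
blueL [468.6 103.1  54. ]
blueR [498.7 -91.   54. ]
usb [699.2   6.8  60. ]
```

The low pot is at about (584,85) and the lid height fits pot_small. The other triangulates to about 81 mm, so it is the tall one, at about (598,-92). The plate centre is about (571,308), yaw -0.07, and the board centre about (556,-305), yaw -0.07. I'll align the tool with the plate and go over the small pot.

Emit:
drive_tool:
  motion: [0,0,0,-0.1,0,0,0,-0.1,0,0,0,-0.1,-10,-10,0,0,-26,-25,0,0,-26,-25,0,0,-26,-25,0,0,-26,-25,0,0]
  jaw: 0

```text
clock: 0.82
eef_pos: [304.7, 395.9, 202.5]
eef_rot: [-3.137, -0.003, 3.098]
wrist_force: [1.6, 0.5, -0.2]
finger_gap: 94.0
```

Emit:
drive_tool:
  motion: [-26,-25,0,0,-26,-25,0,0,-26,-25,0,0,-26,-25,0,0,-26,-25,0,0,-26,-25,0,0,-26,-25,0,0,-26,-25,0,0]

```text
clock: 1.48
eef_pos: [510.9, 174.4, 202.2]
eef_rot: [-3.137, -0.004, 3.099]
wrist_force: [-0.4, 1.4, 0.2]
finger_gap: 94.0
```

Emit:
drive_tool:
  motion: [0,0,0,0,0,0,0,0]

```text
clock: 1.65
eef_pos: [514.1, 169.2, 201.2]
eef_rot: [-3.136, -0.005, 3.093]
wrist_force: [-0.7, -0.2, 0.6]
finger_gap: 94.1
```

```bash
cat >> h.py <<'E'
def rel(x,y,z=None):
    "tool-axis shift to the world point"
    from scipy.spatial.transform import Rotation as R
    s=read_state();p=s['eef_pos'];z=p[2] if z is None else z
    M=R.from_euler('xyz',s['eef_rot']).as_matrix();return np.round(M.T@(np.array([x,y,z])-p),1)
def st():
    s=read_state();print(round(s['clock'],2),np.round(s['eef_pos'],1),np.round(s['eef_rot'],3),'F',np.round(s['wrist_force'],1),'gap',round(s['finger_gap'],1))
E
python3 - <<'E'
from h import *
st();print(rel(584,85),[px('wrist',p) for p in((584,85,54),(584,85,0),(598,-92,86))]);snap('wrist','w1.png')
E
```

```text
1.65 [514.1 169.2 201.2] [-3.136 -0.005  3.093] F [-0.7 -0.2  0.6] gap 94.1
[-73.9 -80.7   0.1] [(np.float64(199.40353915014543), np.float64(272.92257061202804)), (np.float64(210.41740096816565), np.float64(251.448005908613)), (np.float64(-6.297153257696266), np.float64(311.4378114267464))]
```

View pics/w1.png

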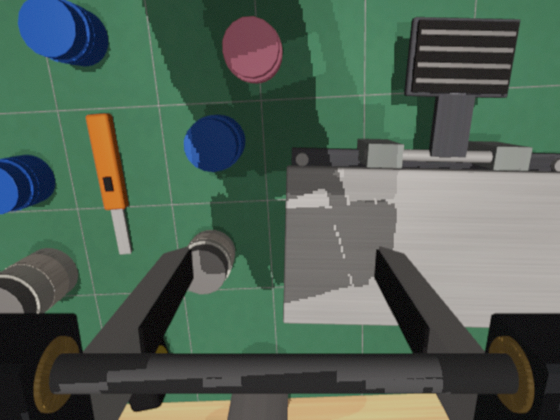

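The wrist view shows the small grey lid at about (206,267), the plate's inner corners at (288,168) and (284,322), and the pedal pad at (461,57).

```bash
python3 - <<'E'
from h import *
np.set_printoptions(precision=1,suppress=True)
for q,z in(((206,267),54),((288,168),65),((284,322),65),((415,19),58),((517,22),58),((510,96),58),((408,94),58)):print(q,w('wrist',*q,z))
E
```

```text
(206, 267) [578.1  92.1  54. ]
(288, 168) [486.1 173.4  65. ]
(284, 322) [633.  163.1  65. ]
(415, 19) [375.3 277.2  58. ]
(517, 22) [381.3 356.3  58. ]
(510, 96) [436.5 357.1  58. ]
(408, 94) [431. 274.  58.]
```

Emit:
drive_tool:
  motion: [-18,-20,0,0,-18,-20,0,0,-18,-20,18,0,-18,-20,22,0,0,0,30,0,0,0,0,0,0,0,0,0]

```text
clock: 2.28
eef_pos: [581.5, 90.5, 131.2]
eef_rot: [-3.137, -0.002, 3.104]
wrist_force: [0.1, 0.2, 0.1]
finger_gap: 94.2
```

```bash
python3 - <<'E'
from h import *
st();print(rel(582,87),[px('wrist',p) for p in((582,87,54),(582,87,0))]);snap('wrist','w2.png')
E
```

```text
2.28 [581.5  90.5 131.2] [-3.137e+00 -2.000e-03  3.104e+00] F [0.1 0.2 0.1] gap 94.2
[-0.7 -3.4  0. ] [(np.float64(279.55346780061524), np.float64(221.14260051259464)), (np.float64(280.4914928297751), np.float64(202.04763730225926))]
```

View pics/w2.png

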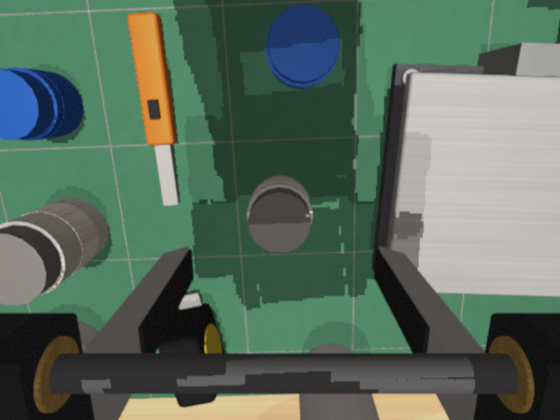

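The small lid is centred at about (281,220), as predicted for (582,87). Descending.

Emit:
drive_tool:
  motion: [0,-3,20,0,0,0,25,0,0,0,25,0,0,0,22,0,0,0,10,0,0,0,0,0,0,0,0,0]

```text
clock: 2.92
eef_pos: [584.0, 95.3, 39.4]
eef_rot: [-3.14, 0.013, 3.113]
wrist_force: [-0.4, -0.1, -0.4]
finger_gap: 94.2
```

```bash
python3 -c "
from h import *
st();print(rel(582,87,7))"
```

```text
2.92 [584.   95.3  39.4] [-3.14   0.013  3.113] F [-0.4 -0.1 -0.4] gap 94.2
[ 2.2 -8.3 32.4]
```

Emit:
drive_tool:
  motion: [1,-3,0,0,1,-3,0,0,0,-2,10,0,0,0,10,0,0,0,0,0,0,0,0,0]

```text
clock: 3.42
eef_pos: [584.5, 87.3, 23.8]
eef_rot: [-3.141, 0.022, 3.114]
wrist_force: [-0.4, 0.3, -0.8]
finger_gap: 93.8
```

```bash
python3 -c "
from h import *
st();print(rel(582,87,7))"
```

```text
3.42 [584.5  87.3  23.8] [-3.141  0.022  3.114] F [-0.4  0.3 -0.8] gap 93.8
[ 2.9 -0.3 16.7]
```

Emit:
drive_tool:
  motion: [2,0,10,0,1,0,9,0,0,0,0,0]

```text
clock: 3.67
eef_pos: [581.6, 87.2, 2.7]
eef_rot: [-3.141, 0.021, 3.114]
wrist_force: [0.3, -0.9, 0.1]
finger_gap: 94.3
```

Emit:
drive_tool:
  motion: [0,0,0,0,0,0,0,0,0,0,0,0,0,0,0,0,0,0,0,0,0,0,0,0]
  jaw: 1
  grip_force: 20

```text
clock: 4.17
eef_pos: [581.5, 87.4, 2.2]
eef_rot: [-3.141, 0.021, 3.114]
wrist_force: [0.5, 0.3, -0.7]
finger_gap: 57.4
```

```bash
python3 -c "
from h import *
st()"
```

```text
4.17 [581.5  87.4   2.2] [-3.141  0.021  3.114] F [ 0.5  0.3 -0.7] gap 57.4
```

Emit:
drive_tool:
  motion: [0,0,0,0,0,0,0,0,0,0,0,0,0,0,0,0]

```text
clock: 4.5
eef_pos: [581.6, 87.4, 2.5]
eef_rot: [-3.141, 0.021, 3.114]
wrist_force: [1.1, -0.3, -0.5]
finger_gap: 49.8
```

Emit:
drive_tool:
  motion: [0,0,-15,0,0,0,-25,0,0,0,-30,0,0,0,-30,0,0,0,-30,0,0,0,-20,0,0,0,0,0,0,0,0,0]

```text
clock: 5.17
eef_pos: [576.1, 87.4, 155.8]
eef_rot: [-3.14, 0.014, 3.114]
wrist_force: [-1.2, 0.8, -1.6]
finger_gap: 49.8
```

```bash
python3 -c "
from h import *
st();a=-.07;X=np.array([np.cos(a),np.sin(a)]);Y=np.array([-X[1],X[0]]);c=np.array([570.5,308]);t=c-55*Y;print(t,rel(*t),c+55*Y)"
```

```text
5.17 [576.1  87.4 155.8] [-3.14   0.014  3.114] F [-1.2  0.8 -1.6] gap 49.8
[566.6531434  253.13469499] [ 14.1 165.4  -0.5] [574.3468566  362.86530501]
```

Emit:
drive_tool:
  motion: [0,15,0,0,2,25,0,0,2,25,0,0,2,28,0,0,2,28,0,0,2,25,0,0,2,12,0,0,0,0,0,0]

```text
clock: 5.83
eef_pos: [564.3, 249.9, 140.2]
eef_rot: [-3.134, -0.003, 3.11]
wrist_force: [-0.4, -0.8, -1.9]
finger_gap: 49.7
```

```bash
python3 -c "
from h import *
st();print(rel(566.7,253,75))"
```

```text
5.83 [564.3 249.9 140.2] [-3.134e+00 -3.000e-03  3.110e+00] F [-0.4 -0.8 -1.9] gap 49.7
[-2.5  3.7 65.1]
```

Emit:
drive_tool:
  motion: [-1,2,10,0,-1,1,15,0,0,0,15,0,0,0,10,0,0,0,0,0,0,0,0,0]

```text
clock: 6.33
eef_pos: [565.3, 247.3, 81.0]
eef_rot: [-3.131, -0.009, 3.108]
wrist_force: [1.1, -0.1, -1.0]
finger_gap: 49.8
```

```bash
python3 -c "
from h import *
st();print(rel(566.7,253,70))"
```

```text
6.33 [565.3 247.3  81. ] [-3.131 -0.009  3.108] F [ 1.1 -0.1 -1. ] gap 49.8
[-1.3  5.8 10.9]
```

Emit:
drive_tool:
  motion: [0,3,3,0,0,3,3,0,0,0,3,0,0,0,0,0]

```text
clock: 6.67
eef_pos: [566.5, 252.9, 72.5]
eef_rot: [-3.131, -0.007, 3.106]
wrist_force: [0.2, 0.2, -1.7]
finger_gap: 49.5
```

Emit:
drive_tool:
  motion: [0,0,1,0,0,0,1,0,0,0,0,0]

```text
clock: 6.92
eef_pos: [566.8, 253.2, 71.0]
eef_rot: [-3.132, -0.006, 3.107]
wrist_force: [0.3, 0.3, -1.7]
finger_gap: 49.6
```

Emit:
drive_tool:
  motion: [0,0,1,0,0,0,1,0]

```text
clock: 7.08
eef_pos: [567.0, 253.3, 69.4]
eef_rot: [-3.132, -0.005, 3.107]
wrist_force: [-0.9, -0.3, -1.7]
finger_gap: 49.7
```

Emit:
drive_tool:
  motion: [0,0,1,0,0,0,1,0]

```text
clock: 7.25
eef_pos: [567.0, 253.3, 67.9]
eef_rot: [-3.132, -0.005, 3.107]
wrist_force: [-7.6, -2.9, 12.5]
finger_gap: 49.3
```

Emit:
drive_tool:
  motion: [0,0,1,0,0,0,0,0]

```text
clock: 7.42
eef_pos: [567.1, 253.4, 68.4]
eef_rot: [-3.133, -0.004, 3.107]
wrist_force: [-1.0, -0.5, -1.9]
finger_gap: 49.3
```

Contact came at z of about 68, so the pot is down. Release and rise, then go towards the tall pot.

Emit:
drive_tool:
  motion: [0,0,0,0,0,0,0,0,0,0,0,0,0,0,0,0]
  jaw: 0.1

```text
clock: 7.75
eef_pos: [567.6, 253.5, 68.9]
eef_rot: [-3.133, -0.002, 3.107]
wrist_force: [-0.5, -0.2, -0.2]
finger_gap: 73.0
```

Emit:
drive_tool:
  motion: [0,0,0,0,0,0,-15,0,0,0,-25,0,0,0,-30,0,0,0,-30,0,0,0,-15,0,0,0,0,0]

```text
clock: 8.33
eef_pos: [567.1, 254.1, 186.4]
eef_rot: [-3.131, -0.007, 3.107]
wrist_force: [-0.2, 1.4, 0.7]
finger_gap: 84.8
```

Emit:
drive_tool:
  motion: [0,-20,-2,0,0,-40,-2,0,0,-40,-2,0,0,-40,-2,0,0,-40,-2,0,0,-40,-2,0,0,-40,-2,0,0,-40,-2,0]

```text
clock: 9.0
eef_pos: [554.0, -50.2, 197.0]
eef_rot: [-3.132, -0.013, 3.118]
wrist_force: [0.5, -0.9, -0.1]
finger_gap: 84.5
```

Emit:
drive_tool:
  motion: [0,-20,0,0,0,0,0,0]

```text
clock: 9.17
eef_pos: [552.2, -77.5, 195.1]
eef_rot: [-3.132, -0.015, 3.112]
wrist_force: [-1.4, 0.3, 0.5]
finger_gap: 84.8
```

```bash
python3 - <<'E'
from h import *
st();print(rel(598,-92),[px('wrist',p) for p in((598,-92,86),)])
snap('wrist','w3.png')
snap('top','top1.png')
E
```

```text
9.17 [552.2 -77.5 195.1] [-3.132 -0.015  3.112] F [-1.4  0.3  0.5] gap 84.8
[-46.2 -13.1  -0.6] [(np.float64(269.3064041828782), np.float64(263.70256098219255))]
```

View pics/w3.png

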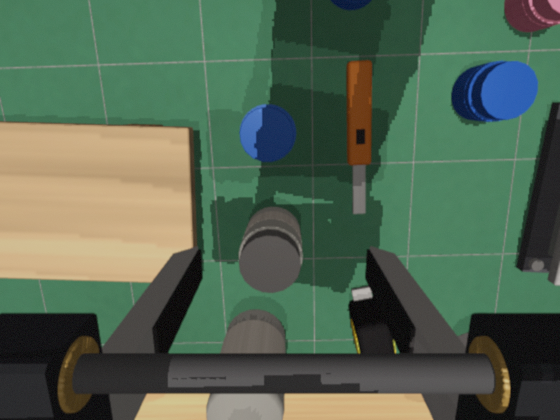

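The tall lid centre is at about (271,257), and the board's right corners at (190,128) and (193,281).

```bash
python3 - <<'E'
from h import *
np.set_printoptions(precision=1,suppress=True)
print(w('wrist',271,257,86),w('wrist',190,128,40),w('wrist',193,281,40))
im=cv2.imread('pics/top1.png')
p=w('wrist',271,257,86);print(rel(p[0],p[1],140), rel(595,-92,140))
E
```

```text
[592.3 -87.2  86. ] [ 488.8 -156.1   40. ] [ 634.3 -166.6   40. ]
[-41.1 -11.1  54.7] [-43.8 -15.8  54.7]
```

Emit:
drive_tool:
  motion: [-10,-3,0,0,-12,-4,10,0,-12,-3,15,0,-10,-2,15,0,0,0,10,0,0,0,0,0]

```text
clock: 9.77
eef_pos: [597.3, -78.7, 140.1]
eef_rot: [-3.134, -0.016, 3.122]
wrist_force: [0.0, 0.5, 0.7]
finger_gap: 85.1
```

```bash
python3 - <<'E'
from h import *
st();print(rel(595,-90,30))
C=cam('wrist');im=snap('wrist','w4.png')
print([np.round(px('wrist',(595,-90,z),C)) for z in (86,0)])
u,v=map(int,px('wrist',(595,-90,86),C))
c=im[max(0,v-110):v+110,u-110:u+110,::-1];print(u-110,max(0,v-110))
cv2.imwrite('pics/w4c.png',cv2.resize(c,None,fx=2,fy=2))
E
```

```text
9.77 [597.3 -78.7 140.1] [-3.134 -0.016  3.122] F [0.  0.5 0.7] gap 85.1
[  0.3 -10.5 110.2]
[array([267., 229.]), array([272., 198.])]
157 118
```

View pics/w4c.png

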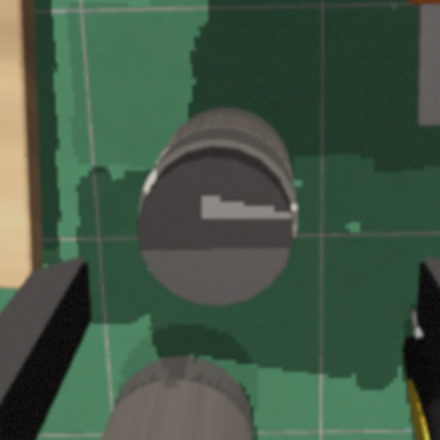

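The tall lid is at pixel (265.5,232.5), which gives (596.5,-91).

Emit:
drive_tool:
  motion: [0,-5,0,0,0,-6,5,0,0,0,15,0,0,0,20,0,0,0,10,0,0,0,0,0]

```text
clock: 10.32
eef_pos: [597.0, -90.6, 94.2]
eef_rot: [-3.132, -0.008, 3.124]
wrist_force: [-0.5, 0.6, 0.2]
finger_gap: 84.8
```

```bash
python3 -c "
from h import *
st();print(rel(596.5,-91,30))"
```

```text
10.32 [597.  -90.6  94.2] [-3.132 -0.008  3.124] F [-0.5  0.6  0.2] gap 84.8
[-0.1  0.2 64.2]
```

Emit:
drive_tool:
  motion: [0,0,15,0,0,0,18,0,0,0,18,0,0,0,8,0,0,0,0,0]

```text
clock: 10.73
eef_pos: [598.4, -92.6, 38.4]
eef_rot: [-3.131, -0.002, 3.123]
wrist_force: [0.4, -0.9, -0.5]
finger_gap: 84.5
```

```bash
python3 -c "
from h import *
st();print(rel(596.5,-91,30))"
```

```text
10.73 [598.4 -92.6  38.4] [-3.131e+00 -2.000e-03  3.123e+00] F [ 0.4 -0.9 -0.5] gap 84.5
[1.9 1.6 8.4]
```

Emit:
drive_tool:
  motion: [1,1,5,0,1,0,4,0,0,0,0,0]

```text
clock: 10.98
eef_pos: [597.4, -92.0, 31.6]
eef_rot: [-3.13, 0.002, 3.123]
wrist_force: [-0.4, -0.1, 1.0]
finger_gap: 84.5
```

Emit:
drive_tool:
  motion: [0,0,0,0,0,0,0,0,0,0,0,0,0,0,0,0,0,0,0,0,0,0,0,0,0,0,0,0,0,0,0,0]
  jaw: 1
  grip_force: 25

```text
clock: 11.65
eef_pos: [598.4, -92.1, 34.0]
eef_rot: [-3.13, 0.005, 3.124]
wrist_force: [0.5, -0.0, -0.3]
finger_gap: 55.8
```

Emit:
drive_tool:
  motion: [0,0,0,0,0,0,0,0]

```text
clock: 11.82
eef_pos: [598.4, -92.1, 34.0]
eef_rot: [-3.13, 0.005, 3.123]
wrist_force: [0.1, 0.2, 0.4]
finger_gap: 55.5
```

Emit:
drive_tool:
  motion: [0,0,-15,0,0,0,-25,0,0,0,-30,0,0,0,-30,0,0,0,-30,0,0,0,-20,0,0,0,-10,0,0,0,0,0]

```text
clock: 12.48
eef_pos: [595.5, -89.7, 197.0]
eef_rot: [-3.131, -0.004, 3.123]
wrist_force: [0.1, 0.5, -3.0]
finger_gap: 55.6
```

```bash
python3 -c "
from h import *
st();print(rel(574.3,363))"
```

```text
12.48 [595.5 -89.7 197. ] [-3.131 -0.004  3.123] F [ 0.1  0.5 -3. ] gap 55.6
[ 29.4 452.2  -4.5]
```

Gap 55.6 mm confirms the 56 mm tall pot, lifted.

Emit:
drive_tool:
  motion: [2,15,-2,0,2,28,-2,0,2,36,-2,0,2,36,-2,0,2,36,-2,0,2,36,-2,0,2,36,-2,0,2,36,-2,0]

```text
clock: 13.15
eef_pos: [579.2, 177.5, 197.1]
eef_rot: [-3.129, -0.022, 3.114]
wrist_force: [-0.0, -0.9, -2.1]
finger_gap: 55.7
```

Emit:
drive_tool:
  motion: [2,36,-2,0,2,36,-2,0,2,36,-2,0,2,30,-2,0,1,20,-1,0,0,10,0,0,0,0,0,0,0,0,0,0]

```text
clock: 13.82
eef_pos: [564.3, 364.0, 187.8]
eef_rot: [-3.121, -0.041, 3.123]
wrist_force: [1.5, -0.4, -2.4]
finger_gap: 55.6
```

```bash
python3 -c "
from h import *
st();print(rel(574.3,363,110))"
```

```text
13.82 [564.3 364.  187.8] [-3.121 -0.041  3.123] F [ 1.5 -0.4 -2.4] gap 55.6
[-13.2   0.7  77.3]
```

Emit:
drive_tool:
  motion: [-4,0,10,0,-4,0,15,0,-2,0,15,0,0,0,15,0,0,0,8,0,0,0,0,0,0,0,0,0]

```text
clock: 14.4
eef_pos: [574.5, 352.9, 117.4]
eef_rot: [-3.118, -0.043, 3.114]
wrist_force: [0.9, 0.8, -2.3]
finger_gap: 55.8
```

```bash
python3 -c "
from h import *
st();print(rel(574.3,363,103))"
```

```text
14.4 [574.5 352.9 117.4] [-3.118 -0.043  3.114] F [ 0.9  0.8 -2.3] gap 55.8
[-0.1 10.4 14.2]
```

Emit:
drive_tool:
  motion: [0,3,4,0,0,3,4,0,0,0,3,0,0,0,0,0]

```text
clock: 14.73
eef_pos: [575.4, 358.6, 107.5]
eef_rot: [-3.12, -0.041, 3.112]
wrist_force: [0.0, -0.8, -2.8]
finger_gap: 55.9
```

Emit:
drive_tool:
  motion: [0,0,1,0,0,0,1,0]

```text
clock: 14.9
eef_pos: [575.4, 359.0, 106.0]
eef_rot: [-3.12, -0.04, 3.113]
wrist_force: [-0.8, -0.0, -2.1]
finger_gap: 55.7
```

Emit:
drive_tool:
  motion: [0,0,1,0,0,0,1,0]

```text
clock: 15.07
eef_pos: [575.4, 359.1, 104.3]
eef_rot: [-3.121, -0.039, 3.113]
wrist_force: [-0.4, -0.8, -2.9]
finger_gap: 55.5
```

Emit:
drive_tool:
  motion: [0,0,1,0,0,0,1,0,0,0,1,0]

```text
clock: 15.32
eef_pos: [575.3, 359.1, 101.2]
eef_rot: [-3.121, -0.039, 3.113]
wrist_force: [0.5, -0.2, -2.4]
finger_gap: 56.0
```

Emit:
drive_tool:
  motion: [0,0,1,0,0,0,1,0]

```text
clock: 15.48
eef_pos: [575.3, 359.2, 99.9]
eef_rot: [-3.121, -0.038, 3.113]
wrist_force: [-6.3, -2.3, 11.0]
finger_gap: 55.7
```

Emit:
drive_tool:
  motion: [0,0,1,0,0,0,0,0]

```text
clock: 15.65
eef_pos: [575.4, 359.2, 100.4]
eef_rot: [-3.121, -0.038, 3.113]
wrist_force: [0.2, -1.1, -2.8]
finger_gap: 55.5
```

Emit:
drive_tool:
  motion: [0,0,1,0,0,0,0.5,0]

```text
clock: 15.82
eef_pos: [575.6, 359.2, 99.9]
eef_rot: [-3.122, -0.037, 3.113]
wrist_force: [-2.7, -1.8, 5.2]
finger_gap: 55.7
```

Emit:
drive_tool:
  motion: [0,0,0,0,0,0,0,0,0,0,0,0,0,0,0,0,0,0,0,0]
  jaw: 0.15

```text
clock: 16.23
eef_pos: [576.0, 359.4, 99.9]
eef_rot: [-3.123, -0.035, 3.113]
wrist_force: [-0.5, -0.8, 0.7]
finger_gap: 79.6
```

Emit:
drive_tool:
  motion: [0,0,-15,0,0,0,-25,0,0,0,-30,0,0,0,-30,0,0,0,-10,0,0,0,0,0]

```text
clock: 16.73
eef_pos: [579.3, 361.0, 211.2]
eef_rot: [-3.12, -0.04, 3.113]
wrist_force: [0.7, 0.0, -0.3]
finger_gap: 80.0
```

```bash
python3 - <<'E'
from h import *
st();print('to 75mm nearer than pedal',rel(406,317))
E
```

```text
16.73 [579.3 361.  211.2] [-3.12  -0.04   3.113] F [ 0.7  0.  -0.3] gap 80.0
to 75mm nearer than pedal [171.8 -48.8   7.9]
```

Both pots are on the plate. I'll shut the fingers and go over the pedal, then check with a picture.

Emit:
drive_tool:
  motion: [12,-4,0,0,22,-7,0,0,28,-7,0,0,28,-7,0,0,28,-7,0,0,28,-7,0,0,18,-5,0,0,0,0,0,0]
  jaw: 1

```text
clock: 17.4
eef_pos: [404.4, 317.3, 205.1]
eef_rot: [-3.113, -0.051, 3.111]
wrist_force: [-0.2, 0.0, -0.4]
finger_gap: 29.7
```

Emit:
drive_tool:
  motion: [0,0,0,0,0,0,0,0]

```text
clock: 17.57
eef_pos: [403.9, 317.0, 203.4]
eef_rot: [-3.112, -0.052, 3.112]
wrist_force: [0.4, -0.1, -0.2]
finger_gap: 16.9
```

```bash
python3 - <<'E'
from h import *
st();print(rel(404,317,70))
snap('top','top2.png');im=snap('scene','s2.png')
cv2.imwrite('pics/s2c.png',cv2.resize(im[100:340,320:560,::-1],None,fx=2.5,fy=2.5))
E
```

```text
17.57 [403.9 317.  203.4] [-3.112 -0.052  3.112] F [ 0.4 -0.1 -0.2] gap 16.9
[ -7.1   3.9 133.2]
```

View pics/s2c.png

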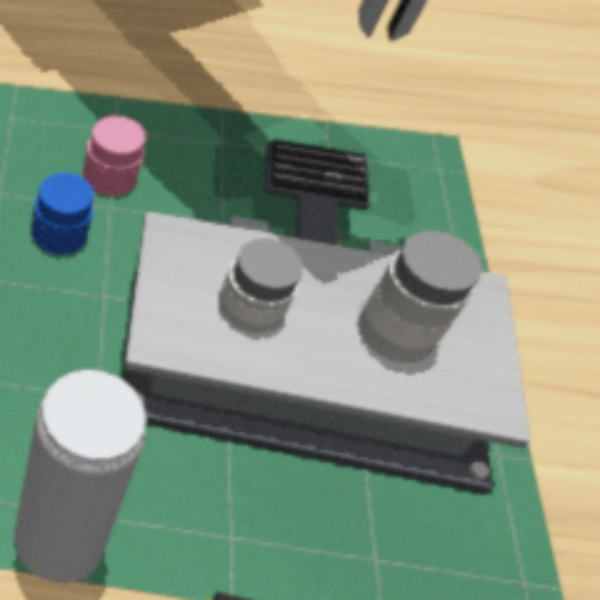

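The scene crop shows both pots standing well inside the plate, with the pedal free. Pressing.

Emit:
drive_tool:
  motion: [-1,1,15,0,-1,1,20,0,-1,1,25,0,-1,0,25,0,-1,0,20,0,-1,0,10,0,0,0,0,0,0,0,0,0]

```text
clock: 18.33
eef_pos: [409.7, 317.2, 81.3]
eef_rot: [-3.112, -0.052, 3.108]
wrist_force: [-0.4, 0.3, 0.7]
finger_gap: 0.7
```

```bash
python3 -c "
from h import *
st();print(rel(404,317,62))"
```

```text
18.33 [409.7 317.2  81.3] [-3.112 -0.052  3.108] F [-0.4  0.3  0.7] gap 0.7
[ 4.7  0.1 19.5]
```

Emit:
drive_tool:
  motion: [3,0,6,0,2,0,6,0,0,0,5,0,0,0,5,0,0,0,5,0]

```text
clock: 18.75
eef_pos: [405.0, 318.1, 56.5]
eef_rot: [-3.116, -0.046, 3.108]
wrist_force: [-2.8, -1.1, 8.6]
finger_gap: 0.6
```

Emit:
drive_tool:
  motion: [0,0,5,0,0,0,5,0,0,0,5,0]

```text
clock: 19.0
eef_pos: [405.0, 318.2, 42.4]
eef_rot: [-3.117, -0.044, 3.108]
wrist_force: [0.1, -3.1, 11.1]
finger_gap: 0.3
```

Emit:
drive_tool:
  motion: [0,0,4,0,0,0,3,0]

```text
clock: 19.17
eef_pos: [406.0, 318.3, 36.7]
eef_rot: [-3.119, -0.04, 3.109]
wrist_force: [-7.7, -6.7, 32.6]
finger_gap: 0.3
```

Emit:
drive_tool:
  motion: [0,0,2,0,0,0,2,0,0,0,1,0]

```text
clock: 19.42
eef_pos: [406.1, 318.2, 36.9]
eef_rot: [-3.119, -0.04, 3.109]
wrist_force: [-9.7, -6.3, 19.2]
finger_gap: 0.8
```

At the stop: z is about 36.8, with 20–30 N. Release gradually, then repeat.

Emit:
drive_tool:
  motion: [0,0,-3,0,0,0,-4,0,0,0,-4,0,0,0,-4,0,0,0,-5,0,0,0,-5,0,0,0,-5,0,0,0,-5,0]

```text
clock: 20.08
eef_pos: [405.8, 318.7, 74.6]
eef_rot: [-3.117, -0.043, 3.109]
wrist_force: [-0.5, 0.2, -0.4]
finger_gap: 0.8
```

Emit:
drive_tool:
  motion: [0,0,-3,0,0,0,0,0,0,0,0,0,0,0,0,0]

```text
clock: 20.42
eef_pos: [406.3, 319.1, 78.7]
eef_rot: [-3.118, -0.042, 3.109]
wrist_force: [-0.6, -0.5, -0.1]
finger_gap: 0.3
```

```bash
python3 - <<'E'
from h import *
st();im=snap('scene','s3.png')
cv2.imwrite('pics/s3c.png',cv2.resize(im[100:340,320:560,::-1],None,fx=2,fy=2))
E
```

```text
20.42 [406.3 319.1  78.7] [-3.118 -0.042  3.109] F [-0.6 -0.5 -0.1] gap 0.3
```

View pics/s3c.png

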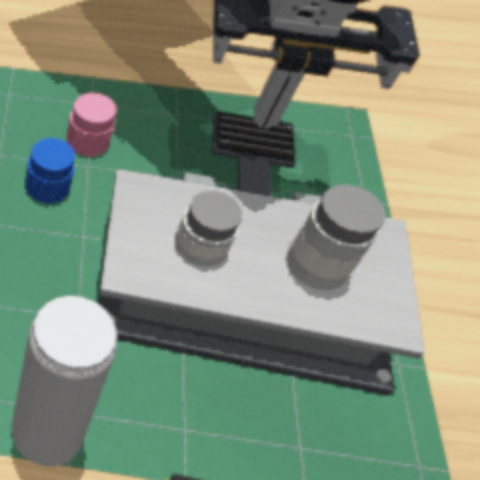

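The pedal is up again, the pots are unmoved, and the finger is over the pad. Strokes 2 and 3.

Emit:
drive_tool:
  motion: [0,0,5,0,0,0,6,0,0,0,5,0,0,0,5,0,0,0,5,0,0,0,5,0,0,0,5,0,0,0,5,0]

```text
clock: 21.13
eef_pos: [406.3, 318.9, 36.1]
eef_rot: [-3.121, -0.037, 3.11]
wrist_force: [-7.3, -8.9, 52.0]
finger_gap: 0.7
```

Emit:
drive_tool:
  motion: [0,0,4,0,0,0,3,0]

```text
clock: 21.3
eef_pos: [407.0, 319.1, 35.3]
eef_rot: [-3.121, -0.035, 3.11]
wrist_force: [-25.1, -16.6, 63.0]
finger_gap: 0.3
```

Emit:
drive_tool:
  motion: [0,0,2,0,0,0,2,0,0,0,2,0,0,0,2,0]

```text
clock: 21.63
eef_pos: [406.6, 318.9, 36.5]
eef_rot: [-3.121, -0.034, 3.11]
wrist_force: [-12.1, -8.8, 34.6]
finger_gap: 1.0
```

Emit:
drive_tool:
  motion: [0,0,-3,0,0,0,-4,0,0,0,-4,0,0,0,-4,0,0,0,-5,0,0,0,-5,0,0,0,-5,0,0,0,-5,0]

```text
clock: 22.3
eef_pos: [405.6, 318.9, 71.6]
eef_rot: [-3.118, -0.04, 3.11]
wrist_force: [-0.4, 0.9, 0.2]
finger_gap: 0.5
```

Emit:
drive_tool:
  motion: [0,0,-3,0,0,0,0,0,0,0,0,0,0,0,0,0]

```text
clock: 22.63
eef_pos: [405.8, 319.0, 75.1]
eef_rot: [-3.118, -0.039, 3.11]
wrist_force: [0.5, 0.3, -0.3]
finger_gap: 0.6
```

Emit:
drive_tool:
  motion: [0,0,5,0,0,0,6,0,0,0,5,0,0,0,5,0,0,0,5,0,0,0,5,0,0,0,3,0]

```text
clock: 23.22
eef_pos: [405.5, 318.9, 39.2]
eef_rot: [-3.12, -0.036, 3.111]
wrist_force: [1.2, -3.2, 10.5]
finger_gap: 0.4
```

Emit:
drive_tool:
  motion: [0,0,3,0,0,0,2,0]

```text
clock: 23.38
eef_pos: [406.4, 319.1, 36.0]
eef_rot: [-3.121, -0.034, 3.111]
wrist_force: [-14.4, -10.6, 45.2]
finger_gap: 0.6
```

Emit:
drive_tool:
  motion: [0,0,2,0,0,0,2,0,0,0,2,0]

```text
clock: 23.63
eef_pos: [406.4, 319.1, 36.2]
eef_rot: [-3.121, -0.033, 3.111]
wrist_force: [-13.6, -9.5, 37.0]
finger_gap: 0.5
```

Three strokes reached the stop. I'll release, rise, and look at the whole scene.

Emit:
drive_tool:
  motion: [0,0,-3,0,0,0,-4,0,0,0,-4,0,0,0,-4,0,0,0,-5,0,0,0,-5,0,0,0,-5,0,0,0,-5,0]

```text
clock: 24.3
eef_pos: [405.3, 318.9, 71.2]
eef_rot: [-3.118, -0.039, 3.111]
wrist_force: [-0.2, 0.0, 1.0]
finger_gap: 0.5
```

Emit:
drive_tool:
  motion: [0,0,-15,0,0,0,-25,0,0,0,-30,0,0,0,-30,0,0,0,-25,0,0,0,-15,0,0,0,0,0]
  jaw: 0.1

```text
clock: 24.88
eef_pos: [409.7, 321.6, 216.3]
eef_rot: [-3.115, -0.044, 3.111]
wrist_force: [0.7, 0.1, 0.2]
finger_gap: 43.3
```

```bash
python3 - <<'E'
from h import *
st();snap('top','top3.png')
print(rel(575,359),px('top',(566.5,253.3,119)),px('top',(575,359,151)))
E
```

```text
24.88 [409.7 321.6 216.3] [-3.115 -0.044  3.111] F [0.7 0.1 0.2] gap 43.3
[-164.2   42.5   -8.5] (np.float64(150.82966484985403), np.float64(208.86379355989308)) (np.float64(90.59738899212283), np.float64(204.26118069946756))
```

View pics/top3.png

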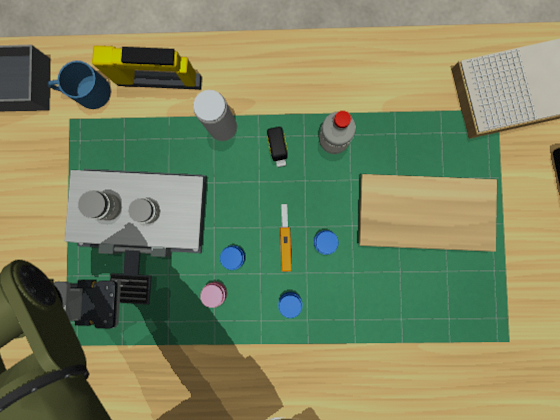

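Top view: the pots stand on the plate at lids (94,204) tall and (142,210) small. The small one sits about 9 px from where I put it, so it has shifted, possibly by the knock the task warned of. I'll remeasure.

```bash
python3 - <<'E'
from h import *
np.set_printoptions(precision=1,suppress=True)
for f in('top2','top3'):
    im=cv2.imread(f'pics/{f}.png');c=im[180:235,70:180];cv2.imwrite(f'pics/{f}c.png',cv2.resize(c,None,fx=3.5,fy=3.5,interpolation=2))
a=np.vstack([cv2.imread(f'pics/{f}c.png') for f in('top2','top3')]);cv2.imwrite('pics/cmp.png',a)
print(w('top',94,204,151),w('top',142,210,119));print(rel(577,352),rel(566,270))
E
```

```text
[575.4 352.5 151. ] [564.6 270.7 119. ]
[-166.4   35.5   -8.4] [-158.   -46.7   -5.8]
```

View pics/cmp.png

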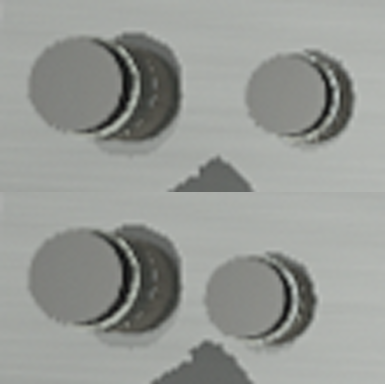

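The small pot was knocked about 23 mm towards the tall one between the two pictures. It is still well on the plate, at about (561,275). The tall one is unmoved at (575,359). I'll take the tall one first, with a narrower opening.

Emit:
drive_tool:
  motion: [-10,4,0,0,-20,6,0,0,-25,6,0,0,-28,6,0,0,-28,6,0,0,-25,6,0,0,-10,2,0,0,0,0,0,0]
  jaw: 0.2

```text
clock: 25.6
eef_pos: [558.5, 352.3, 191.0]
eef_rot: [-3.106, -0.059, 3.112]
wrist_force: [-0.2, -0.1, -0.3]
finger_gap: 75.0
```

Emit:
drive_tool:
  motion: [0,0,0,0]

```text
clock: 25.68
eef_pos: [558.1, 352.0, 188.6]
eef_rot: [-3.104, -0.062, 3.112]
wrist_force: [0.3, 0.3, 0.4]
finger_gap: 75.3
```

```bash
python3 - <<'E'
from h import *
st();print(rel(575,359,190))
C=cam('wrist');im=snap('wrist','w5.png')
print([np.round(px('wrist',p,C)) for p in ((575,359,151),(561,275,119))])
E
```

```text
25.68 [558.1 352.  188.6] [-3.104 -0.062  3.112] F [0.3 0.3 0.4] gap 75.3
[-16.6   7.5  -2.7]
[array([298., 269.]), array([179., 235.])]
```

View pics/w5.png

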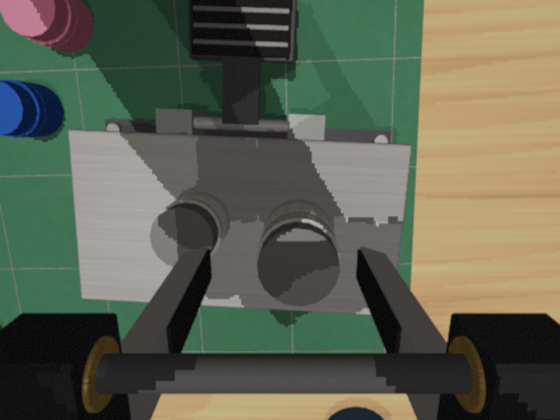

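Tall lid at (298,264), so x is about 573. Small lid at (184,235), so y is about 278. Aim at (574,361), to keep the left finger clear of the small pot.

Emit:
drive_tool:
  motion: [-7,4,0,0,-8,5,5,0,0,0,8,0,0,0,8,0,0,0,8,0,0,0,0,0,0,0,0,0]

```text
clock: 26.32
eef_pos: [567.3, 359.6, 153.9]
eef_rot: [-3.103, -0.065, 3.114]
wrist_force: [-0.3, 0.2, 0.4]
finger_gap: 75.2
```

```bash
python3 -c "
from h import *
st();print(rel(574,361,101))"
```

```text
26.32 [567.3 359.6 153.9] [-3.103 -0.065  3.114] F [-0.3  0.2  0.4] gap 75.2
[-10.1   3.6  52.2]
```

Emit:
drive_tool:
  motion: [-5,2,0,0,-5,2,3,0,0,0,7,0,0,0,7,0,0,0,7,0,0,0,7,0,0,0,0,0]

```text
clock: 26.9
eef_pos: [576.2, 362.4, 119.3]
eef_rot: [-3.103, -0.064, 3.114]
wrist_force: [-0.4, -0.8, -0.1]
finger_gap: 75.3
```

```bash
python3 -c "
from h import *
st();print(rel(574,361,101))"
```

```text
26.9 [576.2 362.4 119.3] [-3.103 -0.064  3.114] F [-0.4 -0.8 -0.1] gap 75.3
[ 0.9 -0.8 18.4]
```

Emit:
drive_tool:
  motion: [1,-1,5,0,0,0,6,0,0,0,5,0,0,0,2,0,0,0,0,0]

```text
clock: 27.32
eef_pos: [573.4, 360.5, 99.2]
eef_rot: [-3.103, -0.064, 3.114]
wrist_force: [0.2, -0.4, 0.1]
finger_gap: 75.2
```

Emit:
drive_tool:
  motion: [0,0,0,0,0,0,0,0,0,0,0,0,0,0,0,0,0,0,0,0,0,0,0,0,0,0,0,0]
  jaw: 1

```text
clock: 27.9
eef_pos: [573.8, 360.3, 99.9]
eef_rot: [-3.103, -0.064, 3.113]
wrist_force: [-0.2, -0.9, 0.2]
finger_gap: 55.7
```

Emit:
drive_tool:
  motion: [0,0,-6,0,0,0,-10,0,0,0,-15,0,0,0,-20,0,0,0,-20,0,0,0,-20,0,0,0,-10,0,0,0,0,0]

```text
clock: 28.57
eef_pos: [580.0, 364.4, 208.4]
eef_rot: [-3.103, -0.065, 3.114]
wrist_force: [1.1, 1.6, -2.6]
finger_gap: 55.7
```

```bash
python3 -c "
from h import *
st();a=-.07;X=np.array([np.cos(a),np.sin(a)]);Y=np.array([-X[1],X[0]]);c=np.array([556.5,-304]);print(c-50*Y,c+45*Y);print(rel(*(c-50*Y),200))"
```

```text
28.57 [580.  364.4 208.4] [-3.103 -0.065  3.114] F [ 1.1  1.6 -2.6] gap 55.7
[ 553.00285763 -353.87755001] [ 559.64742813 -259.11020499]
[   6.5 -717.9   36.5]
```

Emit:
drive_tool:
  motion: [0,-10,0,0,0,-20,0,0,0,-30,0,0,0,-32,0,0,0,-32,0,0,0,-32,0,0,0,-32,0,0,0,-32,0,0]

```text
clock: 29.23
eef_pos: [569.0, 136.5, 207.5]
eef_rot: [-3.1, -0.076, 3.122]
wrist_force: [0.4, -0.4, -2.0]
finger_gap: 55.7
```

Emit:
drive_tool:
  motion: [0,-32,0,0,0,-32,0,0,0,-32,0,0,0,-32,0,0,0,-32,0,0,0,-32,0,0,0,-32,0,0,0,-32,0,0]

```text
clock: 29.9
eef_pos: [554.8, -136.1, 209.5]
eef_rot: [-3.1, -0.09, 3.121]
wrist_force: [0.6, 0.3, -2.6]
finger_gap: 55.8
```

```bash
python3 -c "
from h import *
st();print(rel(553,-354,200))"
```

```text
29.9 [ 554.8 -136.1  209.5] [-3.1   -0.09   3.121] F [ 0.6  0.3 -2.6] gap 55.8
[  -3.7 -217.3   18.3]
```

Emit:
drive_tool:
  motion: [-1,-30,0,0,-1,-30,0,0,-1,-30,0,0,-1,-30,0,0,-1,-28,0,0,-1,-25,0,0,-1,-20,0,0,0,-10,0,0]

```text
clock: 30.57
eef_pos: [547.0, -355.2, 206.9]
eef_rot: [-3.106, -0.103, 3.115]
wrist_force: [-0.2, 0.8, -2.4]
finger_gap: 55.7
```

Emit:
drive_tool:
  motion: [0,0,0,0,0,0,0,0]

```text
clock: 30.73
eef_pos: [545.1, -356.8, 204.6]
eef_rot: [-3.108, -0.106, 3.113]
wrist_force: [0.5, 0.8, -1.5]
finger_gap: 55.7
```

```bash
python3 -c "
from h import *
st();print(rel(553,-354,90))"
```

```text
30.73 [ 545.1 -356.8  204.6] [-3.108 -0.106  3.113] F [ 0.5  0.8 -1.5] gap 55.7
[-19.8   6.8 112.9]
```

Emit:
drive_tool:
  motion: [-3,1,8,0,-3,1,12,0,-3,1,15,0,-3,1,15,0,-3,1,15,0,-2,0,12,0,-1,0,8,0,0,0,0,0]

```text
clock: 31.4
eef_pos: [555.8, -345.4, 108.0]
eef_rot: [-3.111, -0.108, 3.122]
wrist_force: [-0.6, -0.1, -2.2]
finger_gap: 55.6
```

```bash
python3 -c "
from h import *
st();print(rel(553,-354,79))"
```

```text
31.4 [ 555.8 -345.4  108. ] [-3.111 -0.108  3.122] F [-0.6 -0.1 -2.2] gap 55.6
[-0.5 -7.8 29.4]
```

Emit:
drive_tool:
  motion: [0,-3,5,0,0,-3,7,0,0,-1,6,0,0,0,4,0,0,0,0,0,0,0,0,0]

```text
clock: 31.9
eef_pos: [553.7, -354.0, 85.6]
eef_rot: [-3.109, -0.106, 3.122]
wrist_force: [0.2, -0.5, -1.5]
finger_gap: 55.7
```

Emit:
drive_tool:
  motion: [0,0,1,0,0,0,1,0]

```text
clock: 32.07
eef_pos: [553.6, -354.3, 84.3]
eef_rot: [-3.109, -0.105, 3.121]
wrist_force: [0.1, 0.2, -2.1]
finger_gap: 56.2
```

Emit:
drive_tool:
  motion: [0,0,1,0,0,0,1,0]

```text
clock: 32.23
eef_pos: [553.6, -354.5, 82.7]
eef_rot: [-3.108, -0.104, 3.121]
wrist_force: [-0.7, -0.9, -2.7]
finger_gap: 55.6
```

Emit:
drive_tool:
  motion: [0,0,1,0,0,0,1,0,0,0,1,0]

```text
clock: 32.48
eef_pos: [553.4, -354.6, 79.7]
eef_rot: [-3.108, -0.104, 3.121]
wrist_force: [0.2, 0.0, -2.0]
finger_gap: 55.6
```

Emit:
drive_tool:
  motion: [0,0,1,0,0,0,1,0]

```text
clock: 32.65
eef_pos: [553.2, -354.6, 77.5]
eef_rot: [-3.108, -0.104, 3.122]
wrist_force: [0.2, 0.6, -2.8]
finger_gap: 55.6
```

Emit:
drive_tool:
  motion: [0,0,1,0,0,0,1,0]

```text
clock: 32.82
eef_pos: [553.0, -354.7, 75.3]
eef_rot: [-3.108, -0.104, 3.122]
wrist_force: [-0.8, -0.3, 2.2]
finger_gap: 55.4
```

Emit:
drive_tool:
  motion: [0,0,1,0,0,0,0.5,0]

```text
clock: 32.98
eef_pos: [553.1, -354.7, 75.3]
eef_rot: [-3.108, -0.103, 3.122]
wrist_force: [-1.8, 1.6, -0.1]
finger_gap: 55.6
```

Emit:
drive_tool:
  motion: [0,0,0.5,0,0,0,0.5,0]

```text
clock: 33.15
eef_pos: [553.0, -354.7, 75.2]
eef_rot: [-3.107, -0.103, 3.122]
wrist_force: [-2.4, 2.2, 5.1]
finger_gap: 55.9
```

Emit:
drive_tool:
  motion: [0,0,0,0,0,0,0,0,0,0,0,0,0,0,0,0,0,0,0,0,0,0,0,0,0,0,0,0]
  jaw: 0.05

```text
clock: 33.73
eef_pos: [553.4, -355.2, 74.8]
eef_rot: [-3.106, -0.101, 3.121]
wrist_force: [-0.6, -0.3, 0.0]
finger_gap: 89.1
```

Emit:
drive_tool:
  motion: [0,0,-8,0,0,0,-15,0,0,0,-18,0,0,0,-20,0,0,0,-20,0,0,0,-15,0,0,0,-6,0,0,0,0,0]

```text
clock: 34.4
eef_pos: [564.2, -351.3, 183.6]
eef_rot: [-3.107, -0.102, 3.121]
wrist_force: [-0.7, 0.5, -0.3]
finger_gap: 89.3
```

```bash
python3 - <<'E'
from h import *
st();print(rel(563,277,180))
snap('top','top4.png');im=snap('scene','s4.png')
E
```

```text
34.4 [ 564.2 -351.3  183.6] [-3.107 -0.102  3.121] F [-0.7  0.5 -0.3] gap 89.3
[ 13.4 628.  -17. ]
```

View pics/s4.png

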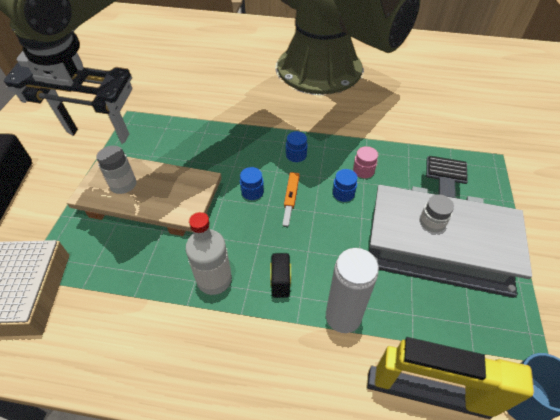

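The tall pot is upright on the board at (118,170), and the small one is on the plate at (438,210). Going back for the small one.

Emit:
drive_tool:
  motion: [0,10,-2,0,0,20,-3,0,0,30,-3,0,0,32,-3,0,0,32,-3,0,0,32,-3,0,0,32,-3,0,0,32,-3,0]

```text
clock: 35.17
eef_pos: [564.6, -122.2, 188.0]
eef_rot: [-3.114, -0.118, 3.114]
wrist_force: [0.2, 0.6, -0.1]
finger_gap: 89.1
```

Emit:
drive_tool:
  motion: [0,32,-3,0,0,32,-3,0,0,32,-3,0,0,32,-3,0,0,32,-3,0,0,32,-3,0,0,32,-3,0,0,32,-3,0]

```text
clock: 35.83
eef_pos: [565.8, 151.6, 198.1]
eef_rot: [-3.113, -0.132, 3.114]
wrist_force: [1.0, -1.2, 0.5]
finger_gap: 89.5
```

```bash
python3 -c "
from h import *
st();print(rel(563,277,190));print(w('scene',440,206,119))"
```

```text
35.83 [565.8 151.6 198.1] [-3.113 -0.132  3.114] F [ 1.  -1.2  0.5] gap 89.5
[  5.1 125.5   5.3]
[569.48562232 273.31143866 119.        ]
```

Emit:
drive_tool:
  motion: [0,26,0,0,0,26,0,0,0,24,0,0,0,20,0,0,0,15,0,0,0,5,0,0,0,0,0,0]

```text
clock: 36.42
eef_pos: [561.1, 281.5, 188.1]
eef_rot: [-3.11, -0.142, 3.121]
wrist_force: [0.9, -1.0, -0.1]
finger_gap: 88.9
```

```bash
python3 - <<'E'
from h import *
st();print(rel(564,276,150))
C=cam('wrist');im=snap('wrist','w6.png')
u,v=px('wrist',(564,276,119),C);print(u,v)
u,v=int(u),int(v)
c=im[max(0,v-110):v+110,max(0,u-110):u+110,::-1];print(u-110,v-110)
cv2.imwrite('pics/w6c.png',cv2.resize(c,None,fx=2,fy=2))
E
```

```text
36.42 [561.1 281.5 188.1] [-3.11  -0.142  3.121] F [ 0.9 -1.  -0.1] gap 88.9
[-8.3 -4.3 37.4]
279.11779852456414 241.23371103342166
169 131
```

View pics/w6c.png

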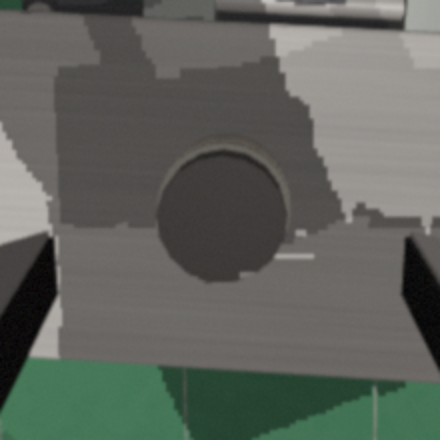

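The small lid is at pixel (280.5,238.5), giving (562.5,277).

Emit:
drive_tool:
  motion: [-3,-3,6,0,-3,-1,10,0,-2,0,12,0,-1,0,12,0,-1,0,10,0,0,0,4,0,0,0,0,0]

```text
clock: 37.05
eef_pos: [564.3, 268.4, 126.3]
eef_rot: [-3.108, -0.144, 3.114]
wrist_force: [0.4, 0.9, -0.6]
finger_gap: 89.2
```

```bash
python3 -c "
from h import *
st();print(rel(562.5,277,125),rel(562.5,277,71))"
```

```text
37.05 [564.3 268.4 126.3] [-3.108 -0.144  3.114] F [ 0.4  0.9 -0.6] gap 89.2
[1.8 8.6 1.3] [-6.  10.4 54.7]
```

Emit:
drive_tool:
  motion: [0,4,0,0,0,5,2,0,-1,1,7,0,-1,0,9,0,-1,0,9,0,-1,0,9,0,-1,0,6,0,0,0,0,0]

```text
clock: 37.72
eef_pos: [563.5, 278.1, 79.8]
eef_rot: [-3.109, -0.143, 3.114]
wrist_force: [0.7, -0.2, -0.3]
finger_gap: 89.3
```

```bash
python3 -c "
from h import *
st();print(rel(562.5,277,71))"
```

```text
37.72 [563.5 278.1  79.8] [-3.109 -0.143  3.114] F [ 0.7 -0.2 -0.3] gap 89.3
[-0.3 -0.9  8.9]
```

Emit:
drive_tool:
  motion: [1,-1,4,0,1,0,4,0,0,0,1,0,0,0,0,0]

```text
clock: 38.05
eef_pos: [559.9, 276.6, 70.1]
eef_rot: [-3.109, -0.143, 3.114]
wrist_force: [-0.1, -0.6, -0.1]
finger_gap: 89.4
```

Emit:
drive_tool:
  motion: [0,0,0,0,0,0,0,0,0,0,0,0,0,0,0,0,0,0,0,0,0,0,0,0,0,0,0,0,0,0,0,0]
  jaw: 1

```text
clock: 38.72
eef_pos: [560.5, 276.8, 71.5]
eef_rot: [-3.11, -0.141, 3.114]
wrist_force: [-0.7, -0.4, -0.4]
finger_gap: 49.9
```

Emit:
drive_tool:
  motion: [0,0,0,0,0,0,0,0,0,0,0,0]

```text
clock: 38.97
eef_pos: [560.5, 276.8, 71.5]
eef_rot: [-3.11, -0.141, 3.114]
wrist_force: [-0.6, -0.7, 0.1]
finger_gap: 49.9
```

Emit:
drive_tool:
  motion: [0,0,-6,0,0,0,-10,0,0,0,-15,0,0,0,-20,0,0,0,-20,0,0,0,-20,0,0,0,-15,0,0,0,-5,0]

```text
clock: 39.63
eef_pos: [576.3, 279.7, 188.7]
eef_rot: [-3.108, -0.145, 3.114]
wrist_force: [0.4, 0.6, -1.7]
finger_gap: 49.9
```

```bash
python3 -c "
from h import *
st();print(rel(559.6,-254,180))"
```

```text
39.63 [576.3 279.7 188.7] [-3.108 -0.145  3.114] F [ 0.4  0.6 -1.7] gap 49.9
[ 5.000e-01 -5.334e+02  2.680e+01]
```

Emit:
drive_tool:
  motion: [0,-10,0,0,0,-20,0,0,0,-30,0,0,0,-32,0,0,0,-32,0,0,0,-32,0,0,0,-32,0,0,0,-32,0,0]

```text
clock: 40.3
eef_pos: [567.4, 52.3, 192.2]
eef_rot: [-3.108, -0.15, 3.122]
wrist_force: [0.7, 1.2, -1.9]
finger_gap: 50.1
```

Emit:
drive_tool:
  motion: [0,-32,0,0,0,-32,0,0,0,-32,0,0,0,-32,0,0,0,-32,0,0,0,-32,0,0,0,-28,0,0,0,-20,0,0]

```text
clock: 40.97
eef_pos: [554.6, -205.6, 194.3]
eef_rot: [-3.109, -0.16, 3.119]
wrist_force: [-0.1, 0.1, -2.9]
finger_gap: 50.0
```

```bash
python3 -c "
from h import *
st();print(rel(557,-232,150))"
```

```text
40.97 [ 554.6 -205.6  194.3] [-3.109 -0.16   3.119] F [-0.1  0.1 -2.9] gap 50.0
[-10.  -24.9  44. ]
```

Emit:
drive_tool:
  motion: [-1,-9,0,0,-1,-9,0,0,-2,-5,8,0,-2,0,12,0,-2,0,14,0,-2,0,14,0,-1,0,6,0,0,0,0,0]

```text
clock: 41.63
eef_pos: [553.4, -231.5, 130.4]
eef_rot: [-3.112, -0.166, 3.119]
wrist_force: [-0.1, -0.1, -1.5]
finger_gap: 49.4
```

```bash
python3 -c "
from h import *
st();print(rel(557,-232,55))"
```

```text
41.63 [ 553.4 -231.5  130.4] [-3.112 -0.166  3.119] F [-0.1 -0.1 -1.5] gap 49.4
[-16.    1.8  73.8]
```

Emit:
drive_tool:
  motion: [-2,0,8,0,-3,0,12,0,-3,0,14,0,-3,0,14,0,-3,0,12,0,-1,0,5,0,0,0,0,0]

```text
clock: 42.22
eef_pos: [559.0, -231.2, 58.3]
eef_rot: [-3.112, -0.165, 3.122]
wrist_force: [0.3, 0.7, -2.2]
finger_gap: 49.5
```

```bash
python3 -c "
from h import *
st();print(rel(557,-232,50))"
```

```text
42.22 [ 559.  -231.2   58.3] [-3.112 -0.165  3.122] F [ 0.3  0.7 -2.2] gap 49.5
[ 0.6 -0.6  8.5]
```

Emit:
drive_tool:
  motion: [0,0,2,0,0,0,2,0,0,0,1,0]

```text
clock: 42.47
eef_pos: [558.7, -231.5, 53.9]
eef_rot: [-3.111, -0.163, 3.122]
wrist_force: [0.6, 1.1, -2.4]
finger_gap: 49.2
```

Emit:
drive_tool:
  motion: [0,0,1,0,0,0,1,0]

```text
clock: 42.63
eef_pos: [558.7, -231.7, 52.7]
eef_rot: [-3.111, -0.162, 3.122]
wrist_force: [0.2, -0.5, -2.1]
finger_gap: 49.6
```

Emit:
drive_tool:
  motion: [0,0,1,0,0,0,1,0]

```text
clock: 42.8
eef_pos: [558.6, -232.0, 51.2]
eef_rot: [-3.11, -0.161, 3.122]
wrist_force: [-0.0, -0.2, -1.3]
finger_gap: 49.6
```

Emit:
drive_tool:
  motion: [0,0,1,0,0,0,1,0]

```text
clock: 42.97
eef_pos: [558.4, -232.1, 49.4]
eef_rot: [-3.11, -0.16, 3.122]
wrist_force: [-0.0, 0.2, -1.7]
finger_gap: 50.0
```

Emit:
drive_tool:
  motion: [0,0,1,0,0,0,1,0]

```text
clock: 43.13
eef_pos: [558.1, -232.2, 47.3]
eef_rot: [-3.11, -0.16, 3.122]
wrist_force: [0.8, -0.7, -2.4]
finger_gap: 50.1
```

Emit:
drive_tool:
  motion: [0,0,1,0,0,0,0,0]

```text
clock: 43.3
eef_pos: [557.9, -232.3, 46.7]
eef_rot: [-3.11, -0.16, 3.122]
wrist_force: [0.1, 0.2, -0.3]
finger_gap: 49.9
```

Emit:
drive_tool:
  motion: [0,0,1,0,0,0,0.5,0]

```text
clock: 43.47
eef_pos: [557.9, -232.3, 46.6]
eef_rot: [-3.11, -0.159, 3.122]
wrist_force: [-2.4, 2.2, 3.9]
finger_gap: 49.6
```

Emit:
drive_tool:
  motion: [0,0,0,0,0,0,0,0,0,0,0,0,0,0,0,0,0,0,0,0,0,0,0,0,0,0,0,0]
  jaw: 0.1

```text
clock: 44.05
eef_pos: [558.3, -232.6, 46.6]
eef_rot: [-3.109, -0.158, 3.122]
wrist_force: [-0.6, -0.2, -0.8]
finger_gap: 84.4
```

Emit:
drive_tool:
  motion: [0,0,-8,0,0,0,-15,0,0,0,-20,0,0,0,-20,0,0,0,-20,0,0,0,-20,0,0,0,-15,0,0,0,0,0]

```text
clock: 44.72
eef_pos: [577.6, -228.6, 171.3]
eef_rot: [-3.11, -0.159, 3.122]
wrist_force: [0.3, 0.2, -0.7]
finger_gap: 84.8
```

Emit:
drive_tool:
  motion: [10,10,-5,0,20,15,-5,0,25,15,-5,0,25,15,-5,0,25,15,-5,0,15,10,0,0,0,0,0,0,0,0,0,0]

```text
clock: 45.38
eef_pos: [457.5, -141.8, 210.3]
eef_rot: [-3.11, -0.161, 3.121]
wrist_force: [-0.5, 0.5, -0.4]
finger_gap: 84.6
```

```bash
python3 - <<'E'
from h import *
st();a=snap('top','top5.png');b=snap('scene','s5.png')
A=cv2.resize(a[150:275,340:510],(680,500));B=cv2.resize(b[130:240,60:235],None,fx=3.886,fy=3.886)
cv2.imwrite('pics/fin.png',cv2.resize(np.vstack([A,B[:,:680]]),None,fx=.63,fy=.63)[:,:,::-1])
print(px('top',(557,-232,94)),px('top',(555,-354,126)))
E
```

```text
45.38 [ 457.5 -141.8  210.3] [-3.11  -0.161  3.121] F [-0.5  0.5 -0.4] gap 84.6
(np.float64(398.35936508489425), np.float64(210.44321574031858)) (np.float64(466.65127048440365), np.float64(209.4812419582918))
```

View pics/fin.png

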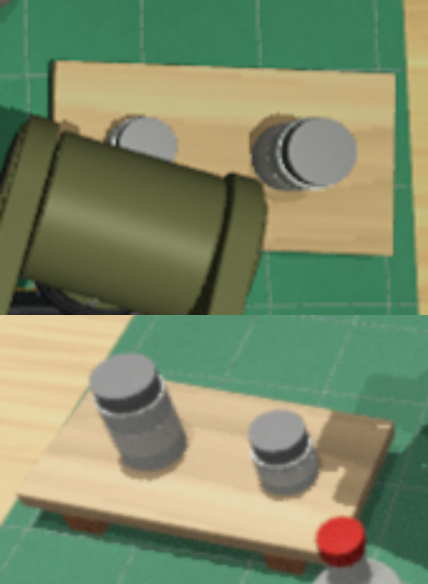

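View pics/top5.png

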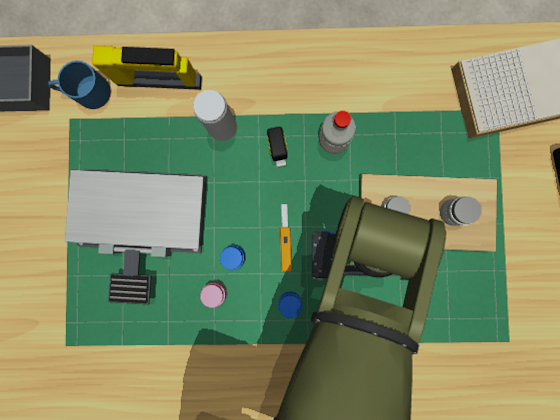

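Both pots stand upright, well inside the board; lids are at about (398,209) and (466,210), as predicted. The plate is empty, the pedal is up, the bystanders are unmoved, and the arm is clear. Handing in.

```bash
python3 -c "
from h import *
print(sign_off());st()"
```

```text
the job is handed in; nothing more can be done
None
the job is handed in; nothing more can be done
```

The job is handed in at about 45 s of robot time; `sign_off` gave no verdict. Two pots were present, pot_small and pot_tall. I set both on the plate, pushed the pedal to its stop three times, then moved both to the curing board.

**Pedal strokes:** each one reached z ≈ 36 mm, 22 mm below the rest height, and stayed there for about 0.25 s or more. Between strokes I lifted the finger to at least 71 mm, clear of the pad. I checked by picture that the pedal was up after strokes 1 and 3, but not after stroke 2.

**Final pictures:** both pots stand upright and well inside the board. The plate is empty, the pedal is up, the bystanders look unmoved and the gripper is well clear.

**What disagreed or went off plan:**
- **Knocked pot:** pot_small was knocked about 23 mm along the plate while I was pressing the pedal. It stayed on the plate, and I remeasured it before picking it up.
- **Tool tilt:** the tool's tilt drifted to about 0.16 rad over the run. I picked each pot up from standing and set it down slowly, so both settled upright.
- **Press force:** stroke 2 pressed harder than intended, with the vertical wrist force reaching 63 N (about 70 N in total). That is under the 120 N wrist limit, and only the fingertips touched the pad.
- **Pictures:** I viewed 15, one over the budget of 14.

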